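Clear the sample panel and set the tape on it

TASK

Clear the sample panel for marking out: push each open paint pot's own lid (same colour) onto it so it sits level on the rim, and once every pot on the panel is covered, stand all of them upright in the black drip tray. Then hook the tape measure over the panel's blue end, draw it back straight along the panel against its spring until 240 mm of blade shows between hook and mouth, stand the case on the panel there with the hook still caught, and press the red thumb lock firmly down so it clamps the blade. Leave the tape lying there locked, and do not disturb the teal bottle, the mixing cup or the tub.

Things in the scene. Friction and masses are not known exactly. Their poses are not given: they have to be found in the camera images.
- panel: fixed plywood sample panel, 150 mm (x) by 360 mm (y) by 20 mm thick, white on top with a 50 mm wide dark blue band painted across its +y end. Origin: centre of its underside; y runs along its length towards the blue end, z up, top at 20 mm
- panel_end (a point): middle of the panel's top edge at the blue end (180 mm along y from the panel's origin, 20 mm up), where the tape's hook shall catch
- tray: low, fixed, flat black drip tray, 330 mm (x) by 130 mm (y) outside, rim 10 mm high and 4 mm thick, inner floor 4 mm above the bench. Origin: centre of its underside, x along its length
- pot_blue: open blue plastic paint pot, 58 mm high, about 180 g, standing on the panel at the start. Straight body 64 mm across (62 at the foot) up to 42 mm, then a neck 52 mm across outside, 46 mm inside, up to the rim; grip it by the body, which is wider than the lid. Origin: centre of its underside, z up. May be absent (None); its lid then stays where it is
- pot_yellow: open yellow plastic paint pot, 58 mm high, about 180 g, standing on the panel at the start. Straight body 64 mm across (62 at the foot) up to 42 mm, then a neck 52 mm across outside, 46 mm inside, up to the rim; grip it by the body, which is wider than the lid. Origin: centre of its underside, z up. May be absent (None); its lid then stays where it is
- pot_red: open red plastic paint pot, 58 mm high, about 180 g, standing on the panel at the start. Straight body 64 mm across (62 at the foot) up to 42 mm, then a neck 52 mm across outside, 46 mm inside, up to the rim; grip it by the body, which is wider than the lid. Origin: centre of its underside, z up. May be absent (None); its lid then stays where it is
- pot_green: open green plastic paint pot, 58 mm high, about 180 g, standing on the panel at the start. Straight body 64 mm across (62 at the foot) up to 42 mm, then a neck 52 mm across outside, 46 mm inside, up to the rim; grip it by the body, which is wider than the lid. Origin: centre of its underside, z up. May be absent (None); its lid then stays where it is
- lid_blue: blue push-in plug lid, 12 mm high: a disc 60 mm across and 7 mm thick over a tapered plug 5 mm deep (41 mm across at the disc, 35 mm at the bottom), 30 g, of the blue pot; it starts plug down on the bench. Origin: centre of the plug's underside, z up (disc from 5 to 12 mm). Seated, its origin is 53 mm above the pot's and its disc lies on the rim
- lid_yellow: yellow push-in plug lid, 12 mm high: a disc 60 mm across and 7 mm thick over a tapered plug 5 mm deep (41 mm across at the disc, 35 mm at the bottom), 30 g, of the yellow pot; it starts plug down on the bench. Origin: centre of the plug's underside, z up (disc from 5 to 12 mm). Seated, its origin is 53 mm above the pot's and its disc lies on the rim
- lid_red: red push-in plug lid, 12 mm high: a disc 60 mm across and 7 mm thick over a tapered plug 5 mm deep (41 mm across at the disc, 35 mm at the bottom), 30 g, of the red pot; it starts plug down on the bench. Origin: centre of the plug's underside, z up (disc from 5 to 12 mm). Seated, its origin is 53 mm above the pot's and its disc lies on the rim
- lid_green: green push-in plug lid, 12 mm high: a disc 60 mm across and 7 mm thick over a tapered plug 5 mm deep (41 mm across at the disc, 35 mm at the bottom), 30 g, of the green pot; it starts plug down on the bench. Origin: centre of the plug's underside, z up (disc from 5 to 12 mm). Seated, its origin is 53 mm above the pot's and its disc lies on the rim
- tape: yellow and black tape measure case, 78 mm long (x), 42 mm wide (y), 56 mm high at the back and 44 mm at the front under the red lock; about 0.5 kg, with a grippy rubber foot: set down on the panel it holds its place against its own spring. Grip it across its width, at its middle. Origin: centre of its underside; x points out of the mouth along the blade, z up
- tape_mouth (a point): the mouth where the blade leaves the case: 39 mm ahead (x) of the case's origin and 9.5 mm above its underside. The blade showing is the distance from here to the hook's face: 45 mm at the start, 285 mm at most. The spring draws it in with 1.6 N at the start, rising to 2 N at 240 mm
- hook_face (a point): inner face (towards the case) of the steel hook at the blade's end, 8 mm below the blade, near the tip of the hook: a 22 mm wide, 2.5 mm thick tab reaching 9 mm below the blade. At the start it stands 45 mm ahead of the mouth. The blade can droop at the mouth by up to 0.3 rad, so off an edge the hook hangs lower than the case's underside; it can tip up by 0.15 rad
- tape_lock (a joint): the red thumb lock, m: 0 up (open); it is pressed straight down and stays where it is left. It moves at 5 N, bites on the blade from about 0.003 and clamps it at 0.004 or more; press with 10 to 12 N. At most 0.006
- lock_top (a point): centre of the top of the red thumb lock, an 18 by 20 mm pad on the front of the case, 27 mm ahead (x) of the case's origin; its top is 64 mm above the case's underside when open, about 60 mm when clamped
- bottle_teal: teal squeeze bottle, 68 mm across, 190 mm high, a bystander. Origin: centre of its underside
- mix_cup: white mixing cup, 86 mm across the rim, 115 mm high, a bystander. Origin: centre of its underside
- tub: clear tub, 100 mm across, 55 mm high, a bystander. Origin: centre of its underside

How it is judged:
On the way, in this order (a step that is already met when the one before it is completed fails the run):
1. every pot wears its own lid, seated and level, while the pots still stand on the panel (z of lid_blue in the frame of pot_blue between 0.05 and 0.0555 m and horizontal distance between lid_blue and pot_blue below 0.006 m and angle between the z axis of lid_blue and the z axis of pot_blue, either way round below 0.06 rad and z of lid_yellow in the frame of pot_yellow between 0.05 and 0.0555 m and horizontal distance between lid_yellow and pot_yellow below 0.006 m and angle between the z axis of lid_yellow and the z axis of pot_yellow, either way round below 0.06 rad and z of lid_red in the frame of pot_red between 0.05 and 0.0555 m and horizontal distance between lid_red and pot_red below 0.006 m and angle between the z axis of lid_red and the z axis of pot_red, either way round below 0.06 rad and z of lid_green in the frame of pot_green between 0.05 and 0.0555 m and horizontal distance between lid_green and pot_green below 0.006 m and angle between the z axis of lid_green and the z axis of pot_green, either way round below 0.06 rad and z of pot_blue in the frame of panel between 0.015 and 0.026 m and z of pot_yellow in the frame of panel between 0.015 and 0.026 m and z of pot_red in the frame of panel between 0.015 and 0.026 m and z of pot_green in the frame of panel between 0.015 and 0.026 m), for 0.2 s.
2. every covered pot stands upright in the drip tray (z of lid_blue in the frame of pot_blue between 0.05 and 0.0555 m and horizontal distance between lid_blue and pot_blue below 0.006 m and angle between the z axis of lid_blue and the z axis of pot_blue, either way round below 0.06 rad and z of lid_yellow in the frame of pot_yellow between 0.05 and 0.0555 m and horizontal distance between lid_yellow and pot_yellow below 0.006 m and angle between the z axis of lid_yellow and the z axis of pot_yellow, either way round below 0.06 rad and z of lid_red in the frame of pot_red between 0.05 and 0.0555 m and horizontal distance between lid_red and pot_red below 0.006 m and angle between the z axis of lid_red and the z axis of pot_red, either way round below 0.06 rad and z of lid_green in the frame of pot_green between 0.05 and 0.0555 m and horizontal distance between lid_green and pot_green below 0.006 m and angle between the z axis of lid_green and the z axis of pot_green, either way round below 0.06 rad and x of pot_blue in the frame of tray between -0.14 and 0.14 m and y of pot_blue in the frame of tray between -0.038 and 0.038 m and z of pot_blue in the frame of tray between 0 and 0.009 m and angle between each of pot_blue, pot_yellow, pot_red, pot_green's own z axis and vertical below 0.08 rad and x of pot_yellow in the frame of tray between -0.14 and 0.14 m and y of pot_yellow in the frame of tray between -0.038 and 0.038 m and z of pot_yellow in the frame of tray between 0 and 0.009 m and x of pot_red in the frame of tray between -0.14 and 0.14 m and y of pot_red in the frame of tray between -0.038 and 0.038 m and z of pot_red in the frame of tray between 0 and 0.009 m and x of pot_green in the frame of tray between -0.14 and 0.14 m and y of pot_green in the frame of tray between -0.038 and 0.038 m and z of pot_green in the frame of tray between 0 and 0.009 m), for 0.2 s.
3. the hook is caught over the panel's blue end and the blade is being drawn out, lock open (y of hook_face in the frame of panel between 0.175 and 0.185 m and x of hook_face in the frame of panel between -0.065 and 0.065 m and z of hook_face in the frame of panel below 0.0185 m and value of joint tape_lock below 0.002 m and distance between hook_face and tape_mouth above 0.065 m), for 0.1 s.
4. 240 mm of blade is drawn out along the panel, hook still caught, lock open (y of hook_face in the frame of panel between 0.175 and 0.185 m and x of hook_face in the frame of panel between -0.065 and 0.065 m and z of hook_face in the frame of panel below 0.0185 m and value of joint tape_lock below 0.002 m and distance between hook_face and tape_mouth between 0.228 and 0.252 m), for 0.2 s.
5. the thumb lock is pressed down at that length (y of hook_face in the frame of panel between 0.175 and 0.185 m and x of hook_face in the frame of panel between -0.065 and 0.065 m and z of hook_face in the frame of panel below 0.0185 m and x of tape_mouth in the frame of panel between -0.05 and 0.05 m and z of tape in the frame of panel between 0.016 and 0.025 m and angle between tape's own z axis and vertical below 0.08 rad and angle between the x axis of tape and the y axis of panel, either way round below 0.2 rad and distance between hook_face and tape_mouth between 0.228 and 0.252 m and value of joint tape_lock above 0.0036 m), for 0.2 s.
At the end, for the whole second after the job is handed in: Each pot upright in the tray, its own lid seated (6 mm of centre, level within 0.06 rad); case on the panel, along it within 0.2 rad, mouth within 50 mm of the centre line; hook caught on the blue end within 5 mm; 240 mm of blade out within 12 mm; lock down; all at rest (all of step 2 and all of step 5 and linear speed of each of tape, pot_blue, pot_yellow, pot_red, pot_green, lid_blue, lid_yellow, lid_red, lid_green below 0.02 m/s); the robot touches nothing.
It fails at once if the teal bottle, the mixing cup or the tub is knocked about (distance of any of bottle_teal, mix_cup, tub from where it was at the start of the episode above 0.03 m or angle between any of bottle_teal, mix_cup, tub's own z axis and vertical above 0.4 rad).
Of pot_blue, pot_yellow, pot_red, pot_green only 3 to 4 are there at a start; the rules pass over those that are not, and their reading is None.
At some moment in a run one of lid_blue, lid_yellow, lid_red, lid_green may be knocked a few centimetres aside while the robot is not near it.
Once in a run the grip may slacken for a moment while it holds something.
It also fails if it takes over 210 s, if anything falls off the work surface, if the arm or the gripper's body presses on something with over 40 N, if the wrist force passes 120 N, or if a joint passes its speed limit or range.

ROBOT

A 7-joint arm with a two-finger parallel gripper is mounted at the origin on the work surface. World frame = base frame: x ahead of the robot, y to its left, z up, the work surface at z = 0. Lengths are in m, angles in rad, forces in N, time in s.
With the tool pointing down it reaches from about 0.425 to 0.95 m from the base axis. Payload 16.7 kg.
Tool frame: the origin (TCP) lies at the very end of the fingers, on their centre line; the grasp point (between the pads) lies 19 mm behind it; z points along the fingers, y is the line along which they close (so a half turn about z gives the same grasp; the last joint's range is limited). The gripper opens to 94 mm and grips with 3 to 60 N. Pads are 16 mm wide; open, the fingers measure 119 mm over their backs; the gripper's body (75 mm by 177 mm) begins 78 mm behind the grasp point.
Start: joints at [-1.389, 0.426, 0.074, 1.606, -0.034, 1.111, -0.067], TCP at [0.22, 0.638, 0.205] pointing down, gripper open.
Joint ranges: [-2.85, 2.85], [-0.5, 2.14], [-1.23, 1.37], [0.21, 2.46], [-1.02, 4.16], [0.16, 2.05], [-2.73, 2.73]. Speed limits (rad/s): [1.89, 1.89, 2.39, 2.39, 3.01, 3.01, 3.01].

INTERFACE

Orientations are given as a unit quaternion [w, x, y, z].
In Python, from plant import bot gives the robot as it stands. Calls block until the motion is done:
- bot.reach(position, orientation): joint-space move of the TCP to a pose.
- bot.line_to(position, feed=0.15, frame=None, force_limit=None): straight line of the TCP; frame=None keeps the orientation; feed is the mean speed in m/s. With force_limit (N) it stops when the force on the tool has changed by that much, and returns True; else False.
- bot.goto_joints(angles): joint-space move.
- bot.command_gripper(opening, force=None): finger opening in m; force is the grip in N (None keeps the last); returns when the fingers have stopped.
- bot.wait(seconds).
- bot.inverse_kinematics(position, orientation): joint angles nearest the present ones, or None.
- bot.grab_frame(name): name is "side" or "top" or "wrist"; returns the picture (420x560x3 uint8, red, green, blue); there is no depth.
- bot.camera_params(name): a dict with "fx", "fy", "cx", "cy" (pixels), "dist" ([k1, k2, p1, p2, k3] as OpenCV has them; the pictures are not rectified), "extrinsics" (4x4, takes a point from camera to world coordinates). Camera axes: x right, y up, looking along -z (the intrinsics and any distortion apply to the point x, -y, -z); pixel columns grow to the right and rows downward; lengths in m; the calibration is good to about 2 mm. A picture is of the moment at which its call begins: read the wrist's pose just before it. camera_params takes no time and is no camera call; for the wrist camera it gives the pose at the moment of the call.
A pose or a line that the arm cannot do raises bot.Unreachable and nothing moves.
- bot.hand_in(): hands the job in; it is judged then, once.
Readings, each from a call of its own:
- bot.read_time_s(): time.
- bot.read_joints(): joint angles.
- bot.read_joint_vel(): joint speeds.
- bot.read_joint_efforts(): joint torques, N m.
- bot.read_position(): TCP position.
- bot.read_orientation(): TCP orientation.
- bot.read_wrist_force(): force on the tool from outside, world axes, zero at the start.
- bot.read_wrist_torque(): the same for the moment, N m.
- bot.read_width(): finger opening in m.
- bot.read_gripper_force(): force on a finger pad.
Only numpy, scipy, OpenCV 4.12 (cv2) and the standard library are available. Lean on these libraries where they do the work, as an engineer would, in place of code of your own. Each camera call takes 0.05 s, during which the arm holds its last target. There are 200 camera calls.

## Working session

There is one attempt and no reset: what is moved stays moved. The work goes in short steps, each a Python script; the robot and the scene stay as the last script left them, time stands still between calls to the robot, and variables do not carry over. Pictures are saved under pics/ and viewed, at most 17 in all, crops included, and the job is handed in when it is done.

```bash
ls; mkdir -p pics
python3 - <<'E'
from plant import bot
import cv2,numpy as np
np.set_printoptions(precision=4,suppress=True)
for n in ["top","side","wrist"]:
    p=bot.camera_params(n); f=bot.grab_frame(n); cv2.imwrite(f"pics/{n}0.png",f[:,:,::-1]); print(n,p)
print(bot.read_orientation(),bot.read_time_s())
E
```

```text
pics
top {'fx': 424.2386526045529, 'fy': 424.2386526045529, 'cx': 279.38269788106186, 'cy': 208.83990493345405, 'dist': array([-0.1224,  0.    ,  0.    ,  0.    ,  0.    ]), 'extrinsics': array([[-0.0179,  0.9813, -0.1914,  0.3739],
       [-0.9993, -0.0239, -0.0289,  0.0082],
       [-0.0329,  0.1907,  0.9811,  1.0753],
       [ 0.    ,  0.    ,  0.    ,  1.    ]])}
side {'fx': 455.19879445188553, 'fy': 455.19879445188553, 'cx': 276.22464891013294, 'cy': 206.587864272996, 'dist': array([0.0028, 0.    , 0.    , 0.    , 0.    ]), 'extrinsics': array([[ 0.8712,  0.3048, -0.3849,  0.1979],
       [-0.491 ,  0.5423, -0.6818, -0.6316],
       [ 0.0009,  0.783 ,  0.6221,  0.6788],
       [ 0.    ,  0.    ,  0.    ,  1.    ]])}
wrist {'fx': 363.32907511874487, 'fy': 363.32907511874487, 'cx': 275.4065231561131, 'cy': 204.17489562113295, 'dist': array([-0.0679,  0.    ,  0.    ,  0.    ,  0.    ]), 'extrinsics': array([[ 0.325 , -0.9159, -0.2356,  0.1517],
       [ 0.9457,  0.3144,  0.0822,  0.663 ],
       [-0.0012, -0.2495,  0.9684,  0.3834],
       [ 0.    ,  0.    ,  0.    ,  1.    ]])}
[-0.      0.1652  0.9863 -0.0005] 0.15
```

View pics/top0.png

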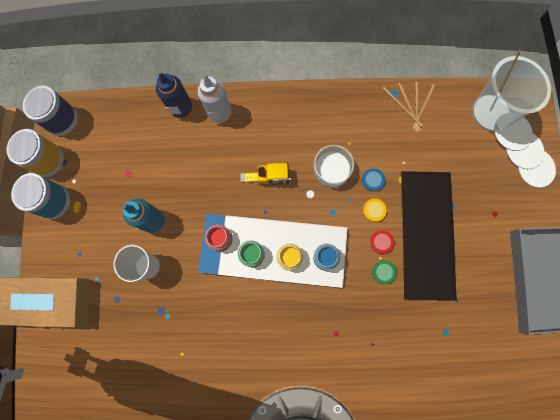

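View pics/side0.png

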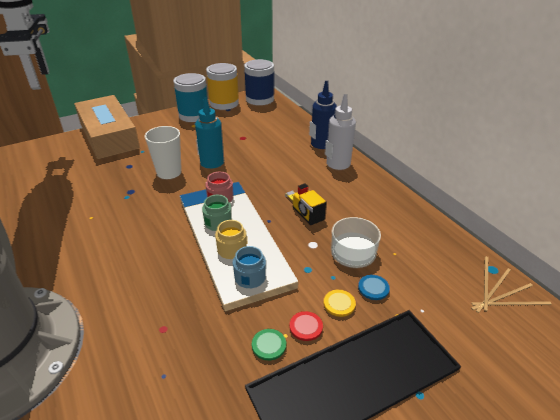

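The top view shows all four pots on the panel: red (218,238), green (251,254), yellow (290,257), blue (327,257). The lids are in a column at about (375–385, 180–272). The tape is at (265,173) with its mouth towards the blue end, and the tray is at (428,235). The bottle is at (145,215), the cup at (132,264) and the tub at (334,166).

```bash
cat > h.py <<'E'
from plant import bot
import cv2,numpy as np
np.set_printoptions(precision=4,suppress=True)
def rays(P,uv):
    K=np.array([[P["fx"],0,P["cx"]],[0,P["fy"],P["cy"]],[0,0,1]])
    n=cv2.undistortPoints(np.float64(uv).reshape(-1,1,2),K,P["dist"])[:,0]
    E=P["extrinsics"]; return E[:3,3],np.c_[n[:,0],-n[:,1],-np.ones(len(n))]@E[:3,:3].T
def plane(P,uv,z):
    o,d=rays(P,uv); return o+d*((z-o[2])/d[:,2])[:,None]
H={"red":(172,8),"yellow":(20,32),"green":(60,85),"blue":(100,112)}
def mask(f,c,s=110,v=60):
    h=cv2.cvtColor(f,cv2.COLOR_RGB2HSV); a,b=H[c]
    m=(h[...,0]>=a)&(h[...,0]<=b) if a<b else (h[...,0]>=a)|(h[...,0]<=b)
    m=(m&(h[...,1]>s)&(h[...,2]>v)).astype(np.uint8)
    return cv2.morphologyEx(m,cv2.MORPH_OPEN,np.ones((3,3),np.uint8))
def blobs(m,amin=60):
    cs,_=cv2.findContours(m,cv2.RETR_EXTERNAL,cv2.CHAIN_APPROX_NONE)
    return sorted([c for c in cs if cv2.contourArea(c)>amin],key=cv2.contourArea,reverse=True)
def circ(P,c,z):
    "min enclosing circle of a contour's hull projected on plane z"
    w=plane(P,cv2.convexHull(c)[:,0],z)[:,:2].astype(np.float32)
    (x,y),r=cv2.minEnclosingCircle(w); return np.array([x,y]),r
def down(a):
    "quaternion: tool z down, closing (tool y) along world direction angle a (mod pi), kept near start"
    y=np.array([np.cos(a),np.sin(a),0]); z=np.array([0,0,-1.]); x=np.cross(y,z)
    from scipy.spatial.transform import Rotation as R
    return R.from_matrix(np.c_[x,y,z]).as_quat(scalar_first=True)
E
python3 - <<'E'
from h import *
P=bot.camera_params("top"); f=cv2.imread("pics/top0.png")[:,:,::-1].copy()
for c in H:
    for b in blobs(mask(f,c))[:5]:
        u=b[:,0].mean(0)
        if 195<u[0]<400 and u[1]>150:
            print(c,u.round(),cv2.contourArea(b),"z.012",*circ(P,b,.012),"z.07",*circ(P,b,.07))
h=cv2.cvtColor(f,cv2.COLOR_RGB2HSV)
m=np.zeros((420,560),np.uint8); m[150:320,390:470]=(f[150:320,390:470].max(-1)<50)
c=blobs(m)[0]; q=cv2.boxPoints(cv2.minAreaRect(c)); print("tray px",q,plane(P,q,.01))
m[:]=0; m[205:300,190:360]=1; w=((h[...,1]<60)&(h[...,2]>150)).astype(np.uint8)*m
w2=w|(((h[...,0]>100)&(h[...,0]<118)&(h[...,1]>110))*m).astype(np.uint8)
c=blobs(cv2.morphologyEx(w2,cv2.MORPH_CLOSE,np.ones((9,9),np.uint8)))[0]
q=cv2.boxPoints(cv2.minAreaRect(c)); print("panel",q,plane(P,q,.02))
print("bottle,cup,tub,tape hook,back ~",plane(P,[[140,208],[150,225]],.1)[:,:2],plane(P,[[132,264]],.11),plane(P,[[334,160]],.055),plane(P,[[242,178],[289,172]],.02))
# side cylinders bases
S=bot.camera_params("side"); print("side: bottle base,cup base,tub base",plane(S,[[210,160],[167,170],[355,258]],0))
E
```

```text
red [382. 242.] 423.0 z.012 [ 0.4918 -0.2169] 0.030897025018930435 z.07 [ 0.4854 -0.2046] 0.02921714261174202
red [217. 236.] 240.0 z.012 [0.5143 0.2004] 0.024415800347924232 z.07 [0.5067 0.1899] 0.02308940514922142
yellow [267. 174.] 487.5 z.012 [0.6786 0.0725] 0.05916450917720795 z.07 [0.662 0.069] 0.055942732840776443
yellow [289. 256.] 472.0 z.012 [0.4596 0.0159] 0.032650891691446304 z.07 [0.4549 0.0155] 0.030875323340296745
yellow [375. 210.] 391.0 z.012 [ 0.5735 -0.2034] 0.0299583338201046 z.07 [ 0.5626 -0.1918] 0.028329672291874886
green [251. 253.] 180.0 z.012 [0.4694 0.1127] 0.022046653553843498 z.07 [0.4642 0.107 ] 0.02084966190159321
green [379. 272.] 78.0 z.012 [ 0.4153 -0.2169] 0.02871534787118435 z.07 [ 0.413  -0.2046] 0.027154522016644478
blue [208. 260.] 423.5 z.012 [0.4594 0.2185] 0.04183587059378624 z.07 [0.4547 0.2071] 0.03955946862697601
blue [373. 179.] 347.5 z.012 [ 0.653  -0.2045] 0.029424138367176056 z.07 [ 0.6378 -0.1929] 0.02782459184527397
blue [327. 257.] 224.0 z.012 [ 0.4573 -0.0782] 0.02322671376168728 z.07 [ 0.4527 -0.0735] 0.02196519263088703
blue [214. 220.] 161.0 z.012 [0.5514 0.2065] 0.028788786381483078 z.07 [0.5417 0.1957] 0.027223896235227585
tray px [[401.5884 172.0081]
 [452.7844 171.0042]
 [455.294  298.9942]
 [404.098  299.9981]] [[ 0.6718 -0.281   0.01  ]
 [ 0.6719 -0.4181  0.01  ]
 [ 0.3422 -0.3948  0.01  ]
 [ 0.3445 -0.2649  0.01  ]]
panel [[198.4199 272.7037]
 [204.5343 212.5798]
 [348.0668 227.1763]
 [341.9525 287.3002]] [[ 0.4222  0.2444  0.02  ]
 [ 0.5747  0.2308  0.02  ]
 [ 0.5287 -0.1323  0.02  ]
 [ 0.38   -0.1107  0.02  ]]
bottle,cup,tub,tape hook,back ~ [[0.5743 0.3719]
 [0.5325 0.3454]] [[0.4397 0.3822 0.11  ]] [[ 0.6942 -0.1009  0.055 ]] [[0.6632 0.1344 0.02  ]
 [0.6759 0.0127 0.02  ]]
side: bottle base,cup base,tub base [[ 0.5603  0.3811  0.    ]
 [ 0.4411  0.3916  0.    ]
 [ 0.6769 -0.1197  0.    ]]
```

Run:
```python
import cv2
f=cv2.imread("pics/top0.png")
a=cv2.resize(f[155:205,230:300],None,fx=8,fy=8,interpolation=cv2.INTER_CUBIC)
cv2.imwrite("pics/tape0.png",a)
```

```text
(no output)
```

View pics/tape0.png

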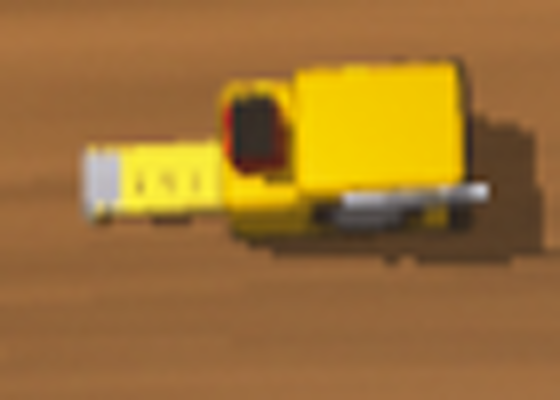

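The crop shows the tape lying with its mouth towards +y: hook at left, black pad on a red lock, belt clip on the robot side. I'll now take closer wrist views.

Run:
```python
from h import *
p=bot.read_position(); bot.line_to(p+np.array([0,0,.13]),feed=.25)
for a in (1.45,1.45-np.pi):
    for q in ([.53,-.21,.25],[.48,.06,.25],[.67,.08,.25],[.4,-.335,.1],[.61,-.345,.1],[.67,.08,.02],[.464,-.04,.04]):
        print(a,q,bot.inverse_kinematics(np.array(q),down(a)))
```

```text
1.45 [0.53, -0.21, 0.25] [-0.6446  0.4255  1.2104  1.8367 -0.4308  1.1812  2.1567]
1.45 [0.48, 0.06, 0.25] [-0.8664  0.0555  0.6442  1.9965 -0.0373  1.101   1.244 ]
1.45 [0.67, 0.08, 0.25] [-0.6339  0.4399  0.5892  1.5799 -0.2567  1.2002  1.4549]
1.45 [0.4, -0.335, 0.1] [ 0.6685  0.3093 -0.1117  2.0395  0.0475  0.7951  1.9788]
1.45 [0.61, -0.345, 0.1] [-0.0215  0.6569  0.66    1.6576 -0.4646  0.9893  2.2482]
1.45 [0.67, 0.08, 0.02] [-0.4774  0.6542  0.3689  1.753  -0.3132  0.7926  1.4938]
1.45 [0.464, -0.04, 0.04] [-0.6497  0.4146  0.7242  2.2349 -0.4629  0.6406  1.8614]
-1.6915926535897932 [0.53, -0.21, 0.25] [-0.6012  0.377   1.1225  1.8354 -0.3699  1.1624 -1.0466]
-1.6915926535897932 [0.48, 0.06, 0.25] [-0.9576  0.056   0.7422  2.     -0.0424  1.1007 -1.8886]
-1.6915926535897932 [0.67, 0.08, 0.25] [-0.7975  0.5088  0.8533  1.5891 -0.4004  1.2278 -1.562 ]
-1.6915926535897932 [0.4, -0.335, 0.1] [-0.3153  0.6342  1.216   2.0889 -0.7488  0.9548 -0.3744]
-1.6915926535897932 [0.61, -0.345, 0.1] [-0.1055  0.7092  0.805   1.6626 -0.5814  1.0251 -0.8002]
-1.6915926535897932 [0.67, 0.08, 0.02] [-0.629   0.7088  0.595   1.7625 -0.5164  0.8314 -1.4805]
-1.6915926535897932 [0.464, -0.04, 0.04] [-0.7607  0.4718  0.8776  2.2396 -0.593   0.6759 -1.1481]
```

```bash
python3 - <<'E'
from h import *
import pickle
D={}
for n,q,a in (("tape",[.63,.10,.3],-1.69),("pots",[.48,.06,.3],-1.69),("lids",[.53,-.22,.3],-1.69)):
    bot.reach(np.array(q),down(a)); bot.wait(.2)
    P=bot.camera_params("wrist"); f=bot.grab_frame("wrist"); D[n]=(P,f); cv2.imwrite(f"pics/w_{n}.png",f[:,:,::-1]); print(P["extrinsics"][:3,3],bot.read_joints())
pickle.dump(D,open("w.pkl","wb")); print(bot.read_time_s())
E
python3 -c "
import cv2,numpy as np
a=cv2.imread('pics/w_pots.png');b=cv2.imread('pics/w_lids.png');cv2.imwrite('pics/wb.png',cv2.resize(np.hstack([a,b]),(800,300)))"
```

```text
[0.7019 0.0934 0.4785] [-0.8799  0.3871  0.8472  1.6122 -0.3     1.2786 -1.6713]
[0.5527 0.0532 0.4787] [-1.1685 -0.0108  0.9267  1.9349  0.0109  1.2134 -1.9362]
[ 0.6023 -0.226   0.4786] [-0.7014  0.4697  1.3679  1.7644 -0.478   1.307  -0.9116]
5.7583
```

View pics/wb.png

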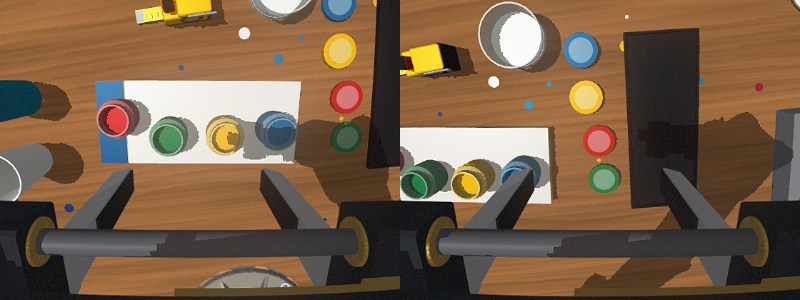

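View pics/w_tape.png

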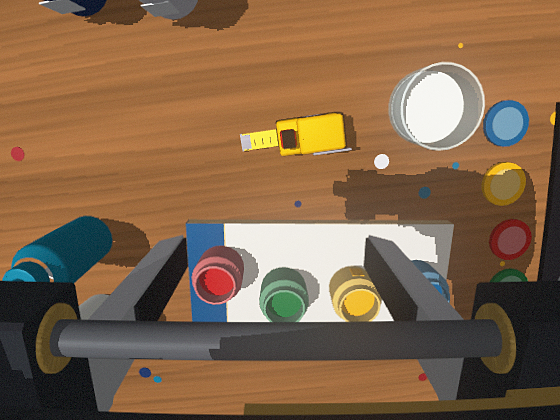

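The wrist pictures show the pots at full-res about (164,166), (236,192), (313,190), (385,184) in w_pots, and the lid column clear of shadow in w_lids. In w_tape the tape case is at (315,133) with its hook at (243,142).

```bash
cat >> h.py <<'E'
def rect(P,f,z,x0,x1,y0,y1,s=2000):
    "rectify picture onto plane z; out pixel (col,row) = ((x1-x)... ) -> col=(y1-y)*s,row=(x1-x)*s"
    Y,X=np.meshgrid(y1-np.arange(int((y1-y0)*s))/s,x1-np.arange(int((x1-x0)*s))/s)
    E=P["extrinsics"]; pc=(np.stack([X,Y,np.full_like(X,z)],-1)-E[:3,3])@E[:3,:3]
    pc=pc*[1,-1,-1]; K=np.array([[P["fx"],0,P["cx"]],[0,P["fy"],P["cy"]],[0,0,1]])
    uv=cv2.projectPoints(pc.reshape(-1,1,3),np.zeros(3),np.zeros(3),K,P["dist"])[0].reshape(X.shape+(2,)).astype(np.float32)
    return cv2.remap(f,uv[...,0],uv[...,1],cv2.INTER_LINEAR)
def hough(P,f,z,c,r,half=.05,s=2000,n=3,tol=.0015):
    x0,y0=c[0]-half,c[1]-half; im=rect(P,f,z,x0,x0+2*half,y0,y0+2*half,s)
    g=cv2.GaussianBlur(im.max(-1),(5,5),0)
    k=cv2.HoughCircles(g,cv2.HOUGH_GRADIENT_ALT,1,8,param1=60,param2=.5,minRadius=int((r-tol)*s),maxRadius=int((r+tol)*s))
    return im,[] if k is None else [(x0+2*half-b/s,y0+2*half-a/s,q/s) for a,b,q in k[0][:n]]
E
python3 - <<'E'
from h import *
import pickle
D=pickle.load(open("w.pkl","rb"))
P,f=D["lids"]
for c in H:
    for b in blobs(mask(f,c,80,40),300)[:4]: print("lid",c,b[:,0].mean(0).round(),*circ(P,b,.012))
pot={"red":(.506,.190),"green":(.464,.107),"yellow":(.456,.0155),"blue":(.4527,-.0735)}
ims=[]
for c,p in pot.items():
    for n in ("tape","pots"):
        for z,r in ((.078,.026),(.062,.032)):
            im,k=hough(*D[n],z,p,r); print(c,n,z,np.array(k))
            if z>.07: ims.append(im)
cv2.imwrite("pics/rect.png",np.vstack([np.hstack(ims[::2]),np.hstack(ims[1::2])])[:,:,::-1])
P,f=D["tape"]; h=cv2.cvtColor(f,cv2.COLOR_RGB2HSV)
b=((h[...,0]>18)&(h[...,0]<34)&(h[...,1]>180)&(h[...,2]>140)).astype(np.uint8); b[:, :220]=0;b[:,380:]=0;b[170:]=0
c=blobs(b)[0]; q=cv2.boxPoints(cv2.minAreaRect(c)); print(q)
# top plate quad at z=.056
t=b.copy(); t[:,:300]=0; c=blobs(t)[0]; q=cv2.boxPoints(cv2.minAreaRect(c)); print("top plate",q,plane(P,q,.056))
pk=((f.max(-1)<80)).astype(np.uint8); pk[:,:270]=0;pk[:,302:]=0;pk[165:]=0;pk[:120]=0
c=blobs(pk,20)[0]; u=c[:,0].mean(0); print("lock",u,plane(P,[u],.064))
st=((h[...,1]<60)&(h[...,2]>120)).astype(np.uint8); st[:,:230]=0;st[:,262:]=0;st[160:]=0;st[:120]=0
c=blobs(st,20)[0]; q=cv2.boxPoints(cv2.minAreaRect(c)); print("hook",q,plane(P,q,.01))
for n,box in (("pots",(120,310,120,440)),("tape",(205,325,170,470))):
    P,f=D[n]; h=cv2.cvtColor(f,cv2.COLOR_RGB2HSV); m=np.zeros(f.shape[:2],np.uint8); a=box; 
    w=((h[...,1]<70)&(h[...,2]>140))|((h[...,0]>100)&(h[...,0]<116)&(h[...,1]>130)&(h[...,2]>100)); m[a[0]-20:a[1],a[2]:a[3]]=w[a[0]-20:a[1],a[2]:a[3]]
    c=blobs(cv2.morphologyEx(m,cv2.MORPH_OPEN,np.ones((3,3))),1000)[0]; q=cv2.boxPoints(cv2.minAreaRect(c)); print("panel",n,q,plane(P,q,.02))
E
```

```text
lid red [278. 197.] [ 0.492  -0.2161] 0.03015151061117649
lid yellow [102. 251.] [0.4443 0.04  ] 0.05048130080103874
lid yellow [28. 86.] [0.6775 0.0855] 0.04691223427653313
lid yellow [260. 135.] [ 0.5739 -0.2027] 0.02973216399550438
lid green [285. 250.] [ 0.4168 -0.2171] 0.029691994190216064
lid green [ 24. 257.] [0.4468 0.1554] 0.02428819239139557
lid blue [253.  70.] [ 0.6542 -0.2037] 0.029802246019244194
lid blue [156. 237.] [ 0.45   -0.0472] 0.03127117082476616
red tape 0.078 [[0.508  0.191  0.0255]]
red tape 0.062 [[0.5065 0.1915 0.0318]]
red pots 0.078 [[0.5065 0.19   0.0258]
 [0.5115 0.174  0.0262]]
red pots 0.062 [[0.5065 0.1915 0.0317]
 [0.506  0.1815 0.032 ]]
green tape 0.078 [[0.4665 0.11   0.0255]
 [0.4795 0.1085 0.0258]]
green tape 0.062 [[0.465  0.112  0.0322]]
green pots 0.078 [[0.466  0.1095 0.0256]
 [0.466  0.0975 0.0255]
 [0.476  0.102  0.0258]]
green pots 0.062 [[0.4665 0.1125 0.032 ]
 [0.4545 0.115  0.032 ]]
yellow tape 0.078 [[0.457  0.019  0.0252]
 [0.4685 0.0225 0.0255]]
yellow tape 0.062 [[0.4555 0.017  0.0321]]
yellow pots 0.078 [[0.4565 0.019  0.0255]
 [0.468  0.023  0.0259]]
yellow pots 0.062 [[0.456  0.0175 0.0317]]
blue tape 0.078 []
blue tape 0.062 []
blue pots 0.078 [[ 0.4542 -0.069   0.0257]
 [ 0.4662 -0.0555  0.0267]]
blue pots 0.062 [[ 0.4527 -0.0705  0.0318]]Traceback (most recent call last):
  File "<stdin>", line 14, in <module>
    return _nx.concatenate(arrs, 1, dtype=dtype, casting=casting)
           ~~~~~~~~~~~~~~~^^^^^^^^^^^^^^^^^^^^^^^^^^^^^^^^^^^^^^^
ValueError: all the input array dimensions except for the concatenation axis must match exactly, but along dimension 0, the array at index 0 has size 200 and the array at index 1 has size 199
```

```bash
cat >> h.py <<'E'
POT={"red":(.507,.191),"green":(.466,.111),"yellow":(.4563,.0182),"blue":(.4535,-.0702)}
LID={"red":(.492,-.2161),"green":(.4168,-.2171),"yellow":(.5739,-.2027),"blue":(.6542,-.2037)}
def ang(p,a):
    "closing angle a or a+pi, whichever leaves joint 7 further from its end"
    o=[]
    for b in (a,a+np.pi):
        k=bot.inverse_kinematics(np.array(p),down(b))
        if k is not None: o.append((abs(k[6])+.3*np.abs(k-bot.read_joints()).max(),b))
    return down(min(o)[1])
def V(p,z): return np.array([p[0],p[1],z])
def find_lid(c,near,z=.012,rmax=.12,amin=400):
    P=bot.camera_params("wrist"); f=bot.grab_frame("wrist"); best=[]
    for b in blobs(mask(f,c,80,40),amin):
        p,r=circ(P,b,z)
        if .027<r<.033: best.append((np.hypot(*(p-near)),*p,r))
    return min(best) if best else None
def pick_lid(c,a):
    p=np.array(LID[c]); q=ang(V(p,.2),a)
    bot.reach(V(p,.2),q); bot.command_gripper(.078,20); bot.wait(.1)
    k=find_lid(c,p); print(c,"lid seen",k)
    if k: 
        if k[0]>.01: print("MOVED?")
        p=np.array(k[1:3])
    bot.line_to(V(p,.03),feed=.25,frame=q) ; bot.line_to(V(p,.002),feed=.06,force_limit=8)
    z=bot.read_position()[2]; bot.command_gripper(.04,20); print("z",z,"w",bot.read_width())
    bot.line_to(V(p,.14),feed=.25); print("w",bot.read_width()); return z
def put_lid(c,a,z0):
    p=POT[c]; q=ang(V(p,.16),a); bot.reach(V(p,.16),q); w=bot.read_width(); print("over pot w",w)
    if w<.055: return False
    bot.line_to(V(p,.10),feed=.2,frame=q); hit=bot.line_to(V(p,.072+z0),feed=.03,force_limit=5)
    print("hit",hit,"z",bot.read_position()-V(p,.073+z0),"w",bot.read_width())
    bot.command_gripper(.072); bot.line_to(V(p,.2),feed=.25); return True
E
python3 - <<'E'
from h import *
z=pick_lid("yellow",np.pi/2)
if bot.read_width()>.055: 
    put_lid("yellow",np.pi/2,z)
    bot.wait(.1); P=bot.camera_params("wrist"); f=bot.grab_frame("wrist"); cv2.imwrite("pics/y1.png",f[:,:,::-1])
    print(find_lid("yellow",POT["yellow"],.085))
print(bot.read_time_s(),bot.read_joints())
E
```

```text
yellow lid seen (np.float64(0.0004109318770853208), np.float64(0.5742923021316528), np.float64(-0.20282232761383057), 0.029921995475888252)
z 0.0019263809963277374 w 0.05898981238124281
w 0.05925558862673964
over pot w 0.05939351611585779
hit True z [-0.0002 -0.      0.    ] w 0.05953783828319032
(np.float64(0.002232647112633214), np.float64(0.45845529437065125), np.float64(0.0187825970351696), 0.0327608548104763)
13.4167 [-1.3837  0.1661  1.3533  2.1265 -0.1924  0.9894 -1.4976]
```

View pics/y1.png

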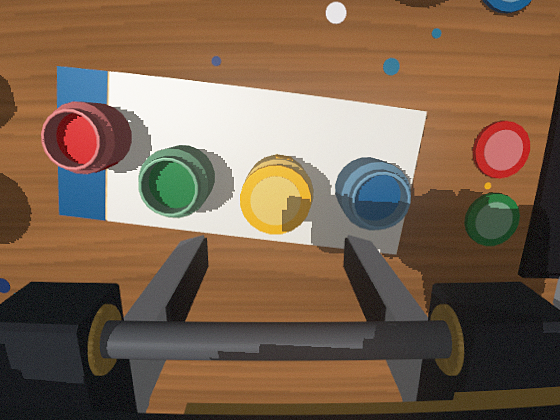

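The yellow lid sits level and concentric on its pot at (277,198), and the other pots have not moved. Joint 3 has drifted near its end, so I'll go back to a neutral elbow and then do the remaining lids.

Run:
```python
from h import *
bot.goto_joints(np.array([0.2,.2,0,1.75,0,1.15,-1.4])); print(bot.read_position())
for c,a in (("blue",-.36),("red",np.pi/2),("green",np.pi/2)):
    z=pick_lid(c,a)
    if bot.read_width()<.055: print("LOST"); break
    if not put_lid(c,a,z): break
    bot.wait(.1); print("seated?",find_lid(c,POT[c],.085),bot.read_joints(),bot.read_time_s())
P=bot.camera_params("top"); f=bot.grab_frame("top"); cv2.imwrite("pics/t1.png",cv2.resize(f[150:320,180:480],None,fx=2.6,fy=2.6)[:,:,::-1])
S=bot.grab_frame("side"); cv2.imwrite("pics/s1.png",cv2.resize(S[160:320,160:320],None,fx=3.5,fy=3.5)[:,:,::-1])
```

```text
[ 0.5594 -0.1785  0.2794]
blue lid seen (np.float64(0.0006300397037456638), np.float64(0.6544681191444397), np.float64(-0.2031298577785492), 0.029953250661492348)
z 0.0003852822435936043 w 0.05934868530804705
w 0.05927532613815881
over pot w 0.05895754408371796
hit True z [-0.0003  0.     -0.0003] w 0.05902686004405235
seated? (np.float64(0.0017258521695840744), np.float64(0.4546366035938263), np.float64(-0.06890127062797546), 0.0317205935716629) [ 0.2321  0.0897 -0.2307  2.0654  0.024   0.9923 -0.3709] 23.3
red lid seen (np.float64(0.00022616444095858442), np.float64(0.4917758107185364), np.float64(-0.21607017517089844), 0.030193915590643883)
z 0.0018196452851980474 w 0.05907327900369136
w 0.05931454887244418
over pot w 0.05964908205781622
hit True z [-0.0004 -0.0002 -0.0002] w 0.05918629605566211
seated? None [ 0.1326  0.2926 -0.7238  1.8761  0.2201  1.0571  0.8911] 31.6833
green lid seen (np.float64(0.0009010329132128132), np.float64(0.4159049689769745), np.float64(-0.21720382571220398), 0.029750464484095573)
z 0.0018106684821815947 w 0.05961408933439534
w 0.059320204170084226
over pot w 0.05900550451029337
hit True z [-0.0005 -0.0002 -0.0001] w 0.05917226390347708
seated? (np.float64(0.0014576389942353735), np.float64(0.46550315618515015), np.float64(0.11237034946680069), 0.029587779194116592) [ 0.3244  0.1788 -0.758   2.0021  0.1431  1.0166  1.0692] 41.2083
```

View pics/s1.png

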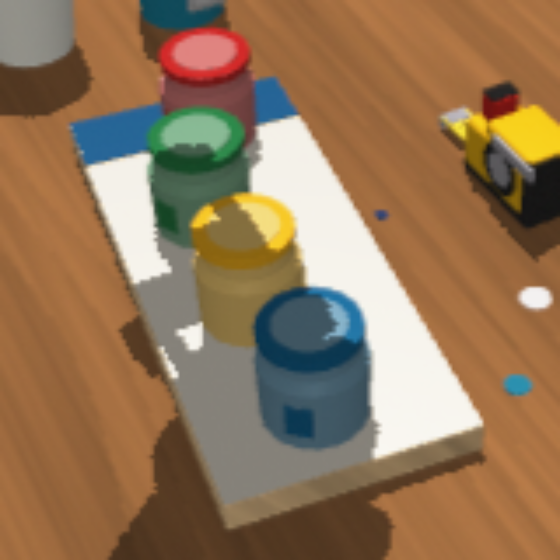

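All four lids sit level on their pots (side view). Next I'll move the covered pots to the tray.

```bash
cat >> h.py <<'E'
TC=np.array([.5076,-.3397]); TU=np.array([np.cos(.059),-np.sin(.059)])
def move_pot(c,s):
    p=POT[c]; q=ang(V(p,.16),-.12); bot.reach(V(p,.16),q); bot.command_gripper(.088,30)
    bot.line_to(V(p,.06),feed=.25,frame=q); bot.line_to(V(p,.026),feed=.08,force_limit=10)
    z=bot.read_position()[2]-.02; bot.command_gripper(.05,30); w=bot.read_width(); print(c,"z",z,"w",w)
    if not .06<w<.068: return False
    bot.line_to(V(p,.12),feed=.2); t=TC+s*TU; q=ang(V(t,.12),np.pi/2-.059); bot.reach(V(t,.12),q)
    w=bot.read_width(); print("over tray w",w,bot.read_wrist_force())
    if not .06<w<.068: return False
    bot.line_to(V(t,.03),feed=.2,frame=q); hit=bot.line_to(V(t,.002+z),feed=.03,force_limit=6)
    print("hit",hit,"dz",bot.read_position()[2]-.004-z,bot.read_joints()[[2,6]])
    bot.command_gripper(.08); bot.line_to(V(t,.12),feed=.25); print("t",bot.read_time_s()); return True
E
python3 - <<'E'
from h import *
for c,s in (("blue",.108),("yellow",.036)):
    if not move_pot(c,s): break
f=bot.grab_frame("side"); cv2.imwrite("pics/s2.png",f[:,:,::-1])
E
```

```text
blue z 0.006263207782630467 w 0.06316727126545268
over tray w 0.06345042525243055 [-0.5025  0.0332 -2.064 ]
hit True dz -0.00024103537923865145 [-0.0468 -1.2403]
t 48.7417
yellow z 0.006300184223144101 w 0.06359552429270965
over tray w 0.06379174641215288 [-0.0246 -0.7128 -2.4253]
hit True dz -0.00023565648767819372 [-0.0627 -1.2125]
t 56.5333
```

View pics/s2.png

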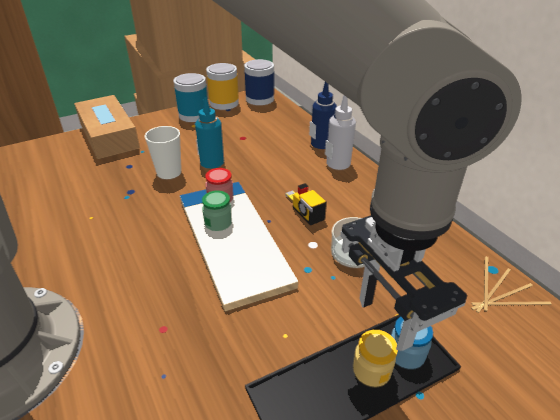

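Blue and yellow stand upright and covered in the tray, at (412,345) and (376,360). Next are green and red, followed by a fresh survey.

Run:
```python
from h import *
import pickle
ok=True
for c,s in (("green",-.036),("red",-.108)):
    ok=move_pot(c,s)
    if not ok: break
if ok:
    D={}
    f=bot.grab_frame("side"); cv2.imwrite("pics/s3.png",f[:,:,::-1])
    for n,q,a in (("tape",[.60,.10,.22],np.pi/2),("panel",[.44,.05,.33],np.pi/2)):
        bot.reach(np.array(q),ang(q,a)); bot.wait(.2)
        P=bot.camera_params("wrist"); g=bot.grab_frame("wrist"); D[n]=(P,g)
    t=bot.grab_frame("top"); D["top"]=(bot.camera_params("top"),t)
    pickle.dump(D,open("w2.pkl","wb")); print(bot.read_joints(),bot.read_time_s())
    m=lambda i:cv2.resize(i,(400,300))
    cv2.imwrite("pics/m3.png",np.vstack([np.hstack([m(D["tape"][1]),m(D["panel"][1])]),np.hstack([m(t),m(f)])])[:,:,::-1])
```

```text
green z 0.00600306102604431 w 0.06356273059410597
over tray w 0.06368760934039774 [-0.039   0.1262 -2.7939]
hit True dz 1.0611263875220933e-07 [-0.1589 -1.2315]
t 64.8333
red z 0.005829073476815296 w 0.06364935914016558
over tray w 0.06343970013754836 [-0.4546 -0.3173 -2.7853]
hit True dz 3.5547378783713085e-05 [-0.4626 -1.3746]
t 73.625
[ 1.017  -0.0208 -1.2152  1.874  -0.0222  1.2753  1.3802] 77.0417
```

View pics/m3.png

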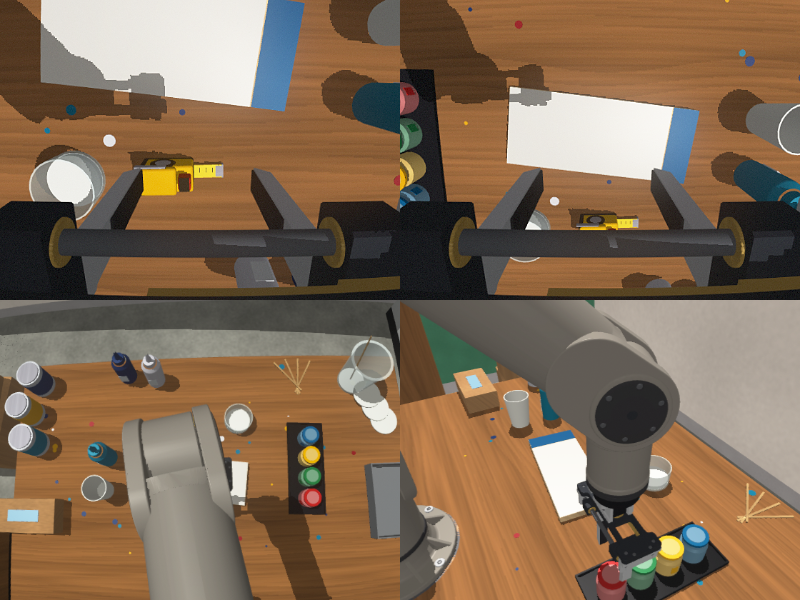

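All four covered pots stand in the tray. The panel is clear, with its blue end on the right in the wrist view, and the tape lies between the fingers' view at about (180,178) of the first tile. Next I'll measure the panel and the tape.

Run:
```python
from h import *
import pickle
D=pickle.load(open("w2.pkl","rb")); D0=pickle.load(open("w.pkl","rb"))
P,f=D["panel"]; h=cv2.cvtColor(f,cv2.COLOR_RGB2HSV)
w=((h[...,1]<60)&(h[...,2]>70))|((h[...,0]>100)&(h[...,0]<116)&(h[...,1]>110)&(h[...,2]>60))
m=np.zeros(f.shape[:2],np.uint8); m[110:262,135:425]=w[110:262,135:425]
c=blobs(cv2.morphologyEx(m,cv2.MORPH_OPEN,np.ones((5,5))),3000)[0]
W=plane(P,cv2.convexHull(c)[:,0],.02)[:,:2]; r=cv2.minAreaRect(W.astype(np.float32)); print("panel",r,cv2.boxPoints(r))
q=cv2.approxPolyDP(cv2.convexHull(c),8,True)[:,0]; print(q,plane(P,q,.02)[:,:2])
def tape(P,f,box,n):
    h=cv2.cvtColor(f,cv2.COLOR_RGB2HSV); m=np.zeros(f.shape[:2],np.uint8); x0,x1,y0,y1=box
    y=(h[...,0]>18)&(h[...,0]<34)&(h[...,1]>150)&(h[...,2]>100); m[y0:y1,x0:x1]=y[y0:y1,x0:x1]
    vv=cv2.resize(f[y0:y1,x0:x1],None,fx=4,fy=4,interpolation=cv2.INTER_CUBIC); cv2.imwrite(f"pics/{n}.png",vv[:,:,::-1]); return vv
a=tape(*D["tape"],(180,325,205,290),"ta"); b=tape(*D0["tape"],(230,365,100,165),"tb")
k=max(a.shape[1],b.shape[1]); pad=lambda i:cv2.copyMakeBorder(i,0,0,0,k-i.shape[1],cv2.BORDER_CONSTANT)
cv2.imwrite("pics/tab.png",np.vstack([pad(a),pad(b)])[:,:,::-1]); print(a.shape,b.shape)
```

```text
panel ((0.4809243083000183, 0.05920565128326416), (0.36010628938674927, 0.16067911684513092), 82.52577209472656) [[ 0.3778 -0.1089]
 [ 0.5372 -0.1298]
 [ 0.584   0.2273]
 [ 0.4247  0.2482]]
[[154 122]
 [417 156]
 [396 256]
 [369 261]
 [150 228]] [[ 0.3816 -0.1085]
 [ 0.4259  0.2448]
 [ 0.5714  0.2282]
 [ 0.579   0.189 ]
 [ 0.529  -0.1258]]
(340, 580, 3) (260, 540, 3)
```

View pics/tab.png

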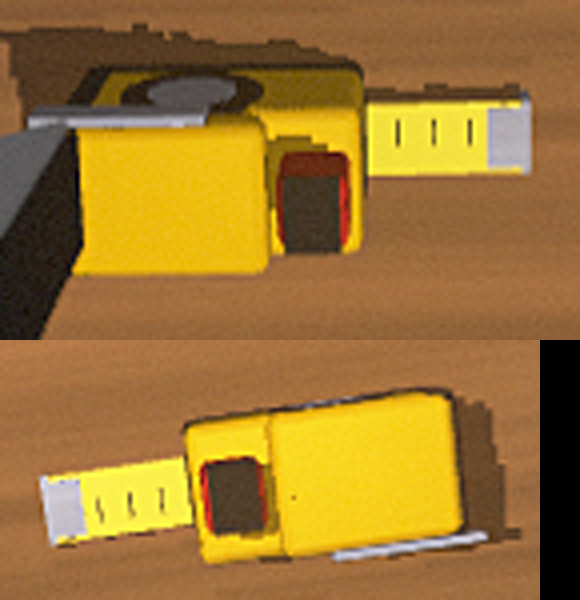

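In the upper crop the hook's outer corners are at (531,92) and (531,172) and the lock pad is centred at (313,215). In the lower crop the top plate corners are (268,420), (280,555), (447,395), (462,530), the lock is at (235,495) and the hook ends at (42,478) and (55,545).

Run:
```python
from h import *
import pickle
A=pickle.load(open("w2.pkl","rb"))["tape"][0]; B=pickle.load(open("w.pkl","rb"))["tape"][0]
fa=lambda p:np.array(p)/4+[180,205]; fb=lambda p:(np.array(p)-[0,340])/4+[230,100]
print("A hook",plane(A,fa([[531,92],[531,172]]),.0095)[:,:2],"lock",plane(A,fa([[313,215]]),.064),"plate front",plane(A,fa([[268,122],[265,272]]),.056))
print("B hook",plane(B,fb([[42,478],[55,545]]),.0095)[:,:2],"lock",plane(B,fb([[235,495]]),.064),"plate b,b,f,f",plane(B,fb([[447,395],[462,530],[268,420],[280,555]]),.056))
```

```text
A hook [[0.6558 0.1429]
 [0.6798 0.1435]] lock [[0.6698 0.0839 0.064 ]] plate front [[0.6483 0.0726 0.056 ]
 [0.689  0.0709 0.056 ]]
B hook [[0.678  0.141 ]
 [0.6564 0.1398]] lock [[0.6696 0.0821 0.064 ]] plate b,b,f,f [[0.6901 0.019  0.056 ]
 [0.6515 0.0176 0.056 ]
 [0.689  0.0702 0.056 ]
 [0.6504 0.0708 0.056 ]]
```

```bash
cat >> h.py <<'E'
EM=np.array([.4987,.2370]); U=np.array([np.sin(.1225),np.cos(.1225)]); W=np.array([U[1],-U[0]])
def org(d,x=.01): return EM-d*U+x*W   # tape origin d behind panel end
E
python3 - <<'E'
from h import *
bot.goto_joints(np.array([-.1,.35,0,1.65,0,1.14,0.])); print(bot.read_position())
p=np.array([.6695,.0553]); 
bot.reach(V(p,.15),down(.025)); print(bot.read_joints())
bot.command_gripper(.065,45); bot.line_to(V(p,.08),feed=.2); bot.line_to(V(p,.009),feed=.08,force_limit=10)
z=bot.read_position()[2]; bot.command_gripper(.03,45); print("z",z,"w",bot.read_width())
open("z.txt","w").write(str(z))
bot.line_to(V(p,.075+z),feed=.1); print("w",bot.read_width(),bot.read_wrist_force())
o=org(.070); bot.line_to(V(o,.075+z),feed=.15,frame=down(-.1225)); bot.wait(.3)
g=bot.grab_frame("wrist"); s=bot.grab_frame("side")
cv2.imwrite("pics/h1.png",np.hstack([cv2.resize(g,(400,300)),cv2.resize(s[100:310,140:420],(400,300))])[:,:,::-1])
print(bot.read_position(),bot.read_width(),bot.read_joints(),bot.read_time_s())
E
```

```text
[ 0.6426 -0.0003  0.2344]
[-0.1722  0.4702 -0.0075  1.6623  0.004   1.0097 -0.1555]
z 0.009499023990795493 w 0.04141241948491299
w 0.04171055711330041 [-0.5926  0.549  -5.2121]
[0.5001 0.1662 0.0844] 0.04181405669391466 [-0.4242  0.3366 -0.0224  2.0438  0.0107  0.7614 -0.5758] 84.475
```

View pics/h1.png

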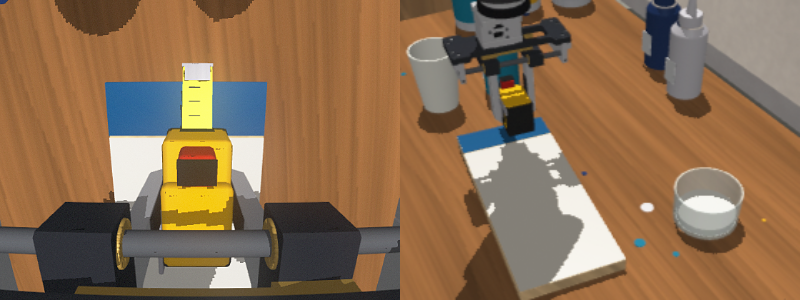

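The wrist view shows the tape aligned with the panel and the hook at (198,70), past the blue end edge (row 82). I'll lower it and draw a little.

Run:
```python
from h import *
z=float(open("z.txt").read())
o=org(.070); hit=bot.line_to(V(o,.0215+z),feed=.06,force_limit=8); print(hit,bot.read_position()[2]-z,bot.read_wrist_force())
bot.wait(.2); g=bot.grab_frame("wrist")
f0=bot.read_wrist_force()
bot.line_to(V(org(.130),.0215+z),feed=.05); bot.wait(.3); g2=bot.grab_frame("wrist"); print(bot.read_wrist_force()-f0,bot.read_width(),bot.read_time_s())
cv2.imwrite("pics/h2.png",np.hstack([cv2.resize(i[:330,100:460],(400,367)) for i in (g,g2)])[:,:,::-1])
```

```text
False 0.021815824344899083 [-0.2548  0.7746 -4.8512]
[-0.8585  1.292  -0.8997] 0.0415457102732287 87.4667
```

View pics/h2.png

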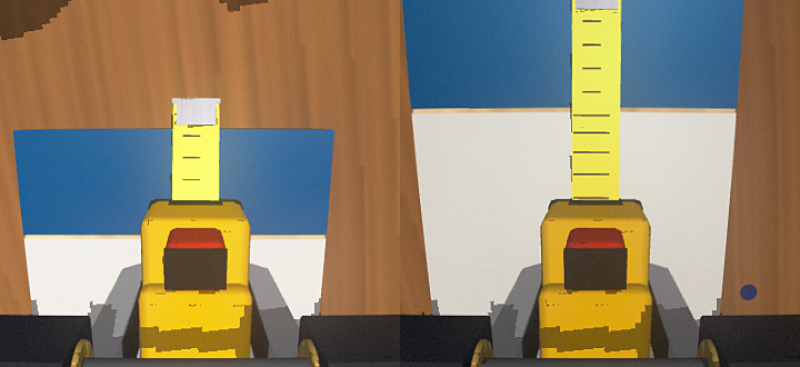

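The hook is caught and the blade is lengthening (right half). I'll draw to 240 mm, set the case down and release.

Run:
```python
from h import *
z=float(open("z.txt").read())
bot.line_to(V(org(.279),.0215+z),feed=.06); bot.wait(.4); print(bot.read_width(),bot.read_position()-V(org(.279),.0215+z),bot.read_wrist_force())
hit=bot.line_to(V(org(.279),.0185+z),feed=.02,force_limit=8); print(hit,bot.read_position()[2]-z,bot.read_wrist_force())
bot.command_gripper(.065); bot.wait(.3); bot.line_to(V(org(.279),.13),feed=.15)
bot.reach(V(org(.22),.33),down(-.1225)); bot.wait(.2)
P=bot.camera_params("wrist"); g=bot.grab_frame("wrist"); cv2.imwrite("pics/h3.png",g[:,:,::-1])
import pickle; pickle.dump((P,g),open("w3.pkl","wb")); print(bot.read_time_s(),bot.read_joints())
```

```text
0.04165498343390769 [-0. -0. -0.] [ 0.0418  2.5241 -4.3986]
True 0.019306241458170177 [-0.3602  1.1273  4.9223]
93.4917 [-0.165   0.0115 -0.0043  1.8559  0.      1.2763 -0.2923]
```

View pics/h3.png

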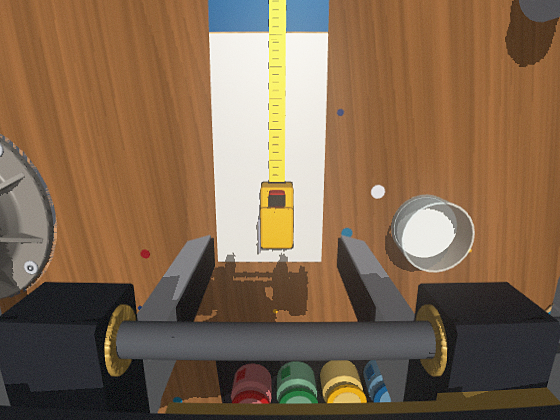

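The tape stands straight on the panel with its blade running to the blue end, the lock at (277,199) and the front edge at (277,183). I'll verify this in numbers and press the lock.

Run:
```python
from h import *
import pickle
P,g=pickle.load(open("w3.pkl","rb"))
q=plane(P,[[277,200]],.084)[0]; e=plane(P,[[277,183]],.064)[0]; b=plane(P,[[268,32]],.02)[0]
l=org(.252); print("lock",q,"expect",l,"front d",(EM-e[:2])@U,"band edge d",(EM-b[:2])@U)
assert np.hypot(*(q[:2]-l))<.006
bot.command_gripper(0,20); bot.reach(V(l,.13),down(-.1225)); bot.wait(.2)
bot.line_to(V(l,.09),feed=.1); hit=bot.line_to(V(l,.0765),feed=.01,force_limit=11)
print(hit,bot.read_position(),bot.read_wrist_force()); bot.wait(.3)
print(bot.read_wrist_force())
bot.line_to(V(l,.15),feed=.1); bot.reach(V(org(.15),.33),down(-.1225)); bot.wait(.3)
P=bot.camera_params("wrist"); g=bot.grab_frame("wrist"); cv2.imwrite("pics/h4.png",g[:,:,::-1]); pickle.dump((P,g),open("w4.pkl","wb"));print(bot.read_time_s())
```

```text
lock [ 0.4789 -0.0133  0.084 ] expect [ 0.4778 -0.0143] front d 0.23401687932623025 band edge d 0.05004941677544474
True [ 0.4779 -0.0143  0.0782] [-1.2243  0.1357  7.3976]
[-2.1574  0.4471  9.2609]
99.575
```

View pics/h4.png

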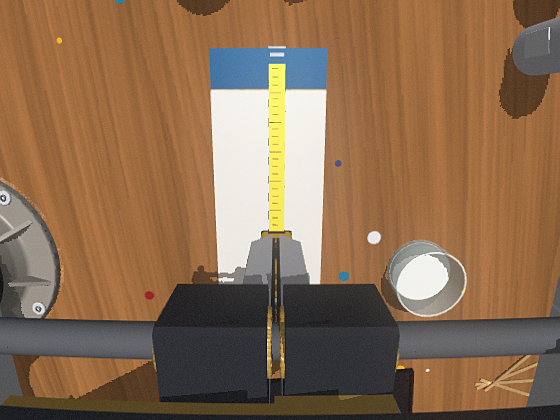

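The hook is still over the end edge at (277,47), and the fingertip pressed the lock down to z=0.078, about 5.8 mm of travel. One last numeric check of the length, then I'll hand in.

Run:
```python
from h import *
import pickle
P,g=pickle.load(open("w4.pkl","rb"))
e=plane(P,[[277,232]],.064)[0]; k=plane(P,[[277,48]],.02)[0]; d=np.linalg.norm(e[:2]-k[:2]); print("blade",d,"end d",(EM-k[:2])@U)
t=bot.camera_params("top"); f=bot.grab_frame("top")
for c in H:
    for b in blobs(mask(f,c,80,40)):
        p,r=circ(t,b,.074)
        if p[1]<-.25 and .02<r<.045 and .3<p[0]<.7: print(c,p,r)
if abs(d-.24)<.009: bot.hand_in(); print("handed in",bot.read_time_s())
```

```text
blade 0.22924566714474995 end d -0.0008642744468032911
red [ 0.3995 -0.3222] 0.04069025442004204
yellow [ 0.5379 -0.3291] 0.041630566120147705
green [ 0.4706 -0.335 ] 0.03095110133290291
blue [ 0.6051 -0.3352] 0.04072188585996628
```

The 0.229 depends on the height I assumed for the front edge. I'll check by retaking the pre-press view and comparing.

Run:
```python
from h import *
import pickle
bot.reach(V(org(.22),.33),down(-.1225)); bot.command_gripper(.065); bot.wait(.3)
P0,g0=pickle.load(open("w3.pkl","rb")); P=bot.camera_params("wrist"); g=bot.grab_frame("wrist")
print(P["extrinsics"][:3,3]-P0["extrinsics"][:3,3],cv2.phaseCorrelate(np.float32(g0[170:255,250:305].mean(-1)),np.float32(g[170:255,250:305].mean(-1))))
h=lambda i:cv2.resize(i[160:270,240:320],None,fx=5,fy=5,interpolation=cv2.INTER_CUBIC)
cv2.imwrite("pics/cmp.png",np.hstack([h(g0),h(g)])[:,:,::-1])
```

```text
[-0.0001  0.0004  0.0015] ((-0.4565320069940064, -0.049687682677024725), 0.9697675223703738)
```

View pics/cmp.png

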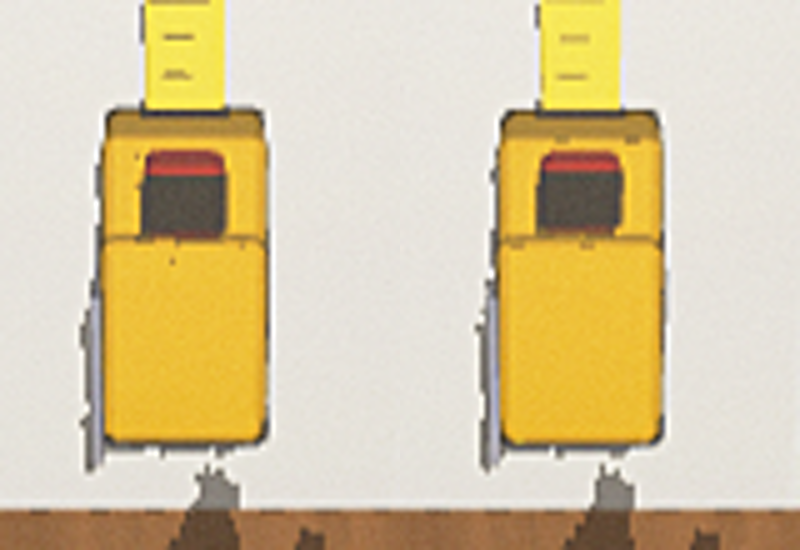

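The case has not moved, and its pad sits lower than before. The front face is visible, so the edge I picked is the mouth at z≈0.03 rather than the case top. That puts the blade at about 0.240 m, which agrees with the kinematics and the lock position.

Run:
```python
from h import *
import pickle
P,g=pickle.load(open("w3.pkl","rb")); print("mouth d",(EM-plane(P,[[277,182.5]],.0295)[0][:2])@U)
print(bot.hand_in(),bot.read_time_s())
```

```text
mouth d 0.2401429778959579
the job is handed in; nothing more can be done
the job is handed in; nothing more can be done
```

I handed the job in with all four pots lidded and upright in the tray, and the tape hooked over the blue end, drawn to about 240 mm and locked; the sandbox gave no pass/fail verdict.

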